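# Drive a bearing cup home square with a drift

## Task

The steel bearing cup was started by hand in the bore of the aluminium bearing housing and sits there slightly cocked. Take the brass drift from the white block and, tapping or pressing lightly on the cup's rim alternately on opposite sides so that it goes in square, drive the cup down until you feel it sit fully home on the spacer ring at the bottom of the bore, all round; then stand the drift back in the middle hole of its block. Work on the cup only with the drift, never with the gripper itself, do not let the cup cock badly or press it hard once it is down, and leave the other things on the bench where they lie.

Things in the scene. Friction and masses are not known exactly. Their poses are not given: they have to be found in the camera images.
- housing: flanged aluminium bearing housing, fixed to a round dark steel plate (140 mm across, 10 mm thick) that does not move. Origin on the bench under its centre, z up; yaw is arbitrary. Its 85 mm wide hub has a flat top face 54 mm above the bench with the bore in it: 62 mm wide, axis vertical through the origin, blind floor 26 mm below the face
- bore_mouth (a point): centre of the bore's mouth, level with the hub's top face, 54 mm above the bench. The bore is lined from 2 mm below the face with a spring-steel tolerance ring that grips the cup by friction: pressing on one side moves that side at about 5 to 9 N, and the cup stays where it is left
- cup: steel bearing cup (ring) 60 mm outside, 13 mm high, 45 mm wide opening at the top (flat rim 7 mm wide), 0.15 kg. Origin at the centre of its underside, z along its axis to the rim. It starts about 6 mm deep in the bore and tilted 2.6 degrees; home means its underside is on the spacer ring, its rim anywhere from 2 mm above to 7 mm below the hub's face. Over 25 N from the drift marks it; over 5.5 degrees of tilt is cocked
- spacer: steel spacer ring (47 to 60 mm wide) lying in the bottom of the bore under the cup; it sets the bearing's preload, does not give, and its thickness differs each time: its top face, where the cup comes home, is anywhere from 11 to 20 mm below the hub's face and can only be felt. Origin at the centre of the bore's floor, 28 mm above the bench, not on the top face
- drift: round brass drift 137 mm long, 0.24 kg, standing upright in the block. Origin at the centre of its lower end (the tip), z along it to the head. Tip 8 mm thick over the lowest 45 mm, then a shank 20 mm thick up to the head, joined by a flat step that rests on the block's top. In the block its tip is 5 mm above the bench and its head 142 mm
- stand: white plastic tool block 60 x 90 x 50 mm (x, y, z), fixed. Origin at the centre of its underside. The drift's hole is in the middle of its top: vertical, 13 mm wide with a small chamfer, 47 mm deep; two smaller empty holes 30 mm to either side along y
- cone: inner ring of the bearing with its rollers, 43 mm wide and 16 mm high, lying loose on the bench: leave it
- hex_key_set: folding set of hex keys with red side plates, 92 mm long, 20 mm high, lying loose on the bench: leave it
- spanner_1: open-end spanner 166 mm long, lying loose near the bench's front edge: leave it
- screwdriver: screwdriver with blue handle, 189 mm long, lying loose near the bench's front edge: leave it
There are look-alikes about, which are no part of the job. Several things have the shape of the drift; the one meant has the colours described above.

How it is judged:
On the way, in this order (a step that is already met when the one before it is completed fails the run):
1. the drift, out of its block, bears on the cup's rim (contact force between drift and cup above 2 N and horizontal distance between drift and cup below 0.035 m), for 0.02 s.
2. the cup, pressed by the drift, bears on the spacer ring (over 3 N) and is square within 1.4 degrees (contact force between cup and spacer above 3 N and contact force between drift and cup above 3 N and angle between the z axis of cup and the z axis of housing, either way round below 0.025 rad), for 0.04 s.
At the end, for the whole second after the job is handed in: the cup has been brought down on the spacer ring, its underside at least 10 mm below the hub's face, and is square to the bore within 1.4 degrees, at rest; the drift stands upright in the middle hole of its block, down on its step (within 3 mm), at rest and let go (z of cup in the frame of housing below 0.044 m and angle between the z axis of cup and the z axis of housing, either way round below 0.025 rad and linear speed of each of cup, drift below 0.01 m/s and horizontal distance between drift and stand below 0.004 m and z of drift in the frame of stand below 0.008 m and angle between drift's own z axis and vertical below 0.08 rad); the robot touches nothing.
It fails at once if the cup is cocked over 5.5 degrees (angle between the z axis of cup and the z axis of housing, either way round above 0.096 rad).
It fails at once if the drift strikes or presses the cup with over 25 N (contact force between drift and cup above 25 N).
It fails at once if the gripper itself pushes on the cup (contact force between any of the fingers, the arm and cup above 1 N).
It fails at once if another thing on the bench is moved over 20 mm (distance of any of cone, hex_key_set, spanner_1, screwdriver from where it was at the start of the episode above 0.02 m).
It also fails if it takes over 72 s, if anything falls off the work surface, if the arm or the gripper's body presses on something with over 40 N, if the wrist force passes 120 N, or if a joint passes its speed limit or range.

## Robot

A 7-joint arm with a two-finger parallel gripper is mounted at the origin on a cart in front of the work surface, level with it; the furniture and walls round the work are solid. World frame = base frame: x ahead of the robot, y to its left, z up, the work surface at z = 0. Lengths are in m, angles in rad, forces in N, time in s.
With the tool pointing down it reaches from about 0.425 to 1.025 m from the base axis. Payload 9.4 kg.
Tool frame: the origin (TCP) lies at the very end of the fingers, on their centre line; the grasp point (between the pads) lies 19 mm behind it (bot.grip_depth is the distance from the TCP to the grasp point, in m); z points along the fingers, y is the direction in which the jaws open and shut (so a half turn about z gives the same grasp; the last joint's range is limited). The gripper opens to 93 mm and grips with 3 to 60 N. Pads are 15 mm wide; open, the fingers measure 128 mm over their backs; the gripper's body (75 mm by 188 mm) begins 65 mm behind the grasp point.
Start: joints at [-1.346, 0.599, -0.003, 1.599, 0.002, 0.943, -0.08], TCP at [0.216, 0.692, 0.219] pointing down, gripper open.
Joint ranges: [-2.57, 2.57], [-0.35, 1.97], [-1.29, 1.29], [0.11, 2.56], [-1.05, 4.19], [0.11, 1.86], [-2.63, 2.63]. Speed limits (rad/s): [2.22, 2.22, 3.01, 3.01, 3.14, 3.14, 3.14].

## Interface

Orientations are given as a unit quaternion [x, y, z, w].
In Python, from plant import bot, camera, workorder gives the robot as it stands. The module is installed in compiled form; this text tells all that it offers.
- The arm moves only by the tool play_rows, never from a script. Its argument "series" is text: rows parted by semicolons, each of 7 numbers parted by spaces: the shift along the tool's x, y, z in mm, then the turn, a rotation vector about the tool's x, y, z in units of 5 degrees (1.0 is 5 degrees), then the opening, from -1 (shut) to 1 (fully open). A call has 1 to 12 rows; each row is the pose to reach, as a shift and turn from the pose commanded when the call began, along the tool's axes at that moment; what a row does not reach only later rows make up. A row lasts 1/12 s, in which the tool goes at most 41.7 mm and 7.16 degrees, less where a joint would pass 70% of its speed; a pose out of reach is approached as far as the arm can. A call with a gripper value outside its range is refused whole. The fingers move at their own pace and stop on an object; "grip_force" is the grip in N (left out, the last holds). Time passes only in rows, so rows that repeat a pose let the fingers close. It gives the time, the measured TCP pose, the force and the opening at its end, in the units of the state.
- bot.state(): the state, without advancing time (a new reading comes with each control period).
- camera(name): name is "scene" or "top" or "wrist"; returns a dict with "img" (400x640x3 uint8, blue, green, red), "fx", "fy", "cx", "cy" (pixels), "k1" (the pictures are not rectified: a ray, as slopes to the right and down, at radius r is drawn at 1 + k1 r^2 times it, then the intrinsics apply), "origin" and "rotation" of the camera in the world. Camera axes: x right, y up, looking along -z (the intrinsics and any distortion apply to the point x, -y, -z); pixel columns grow to the right and rows downward; lengths in m; the calibration is good to about 2 mm. A picture is of the moment at which its call begins. There is no depth.
- workorder.sign_off(): hands the job in, once; it reports no verdict.
The state is a dict: "t": time; "qpos": joint angles; "joint_velocities": joint speeds; "joint_efforts": joint torques, N m; "tool_pos": TCP position; "eef_rot": TCP orientation; "contact_force": force on the tool from outside, world axes, zero at the start; "ft_torque": the same for the moment, N m; "grip_width": opening from 0.0 (shut) to 1.0 (fully open).
Only numpy, scipy, OpenCV 4.12 (cv2) and the standard library are available. Lean on these libraries where they do the work, as an engineer would, in place of code of your own. Each camera call takes 0.05 s, during which the arm holds its last target.

## Working session

There is one attempt and no reset: what is moved stays moved. The work goes in short steps, Python scripts to look and compute and a tool call to move; the robot and the scene stay as the last step left them, time stands still between calls to the robot, and variables do not carry over. Pictures are saved under pics/ and viewed, and the job is handed in when it is done.

Besides the shell and the picture viewer there is one more tool, called after "Request:" as name(argument=value, ...) on one line, values as JSON. play_rows: Moves the arm, as the interface text tells. Its arguments: {"type":"object","properties":{"series":{"type":"string"},"grip_force":{"type":"number"}},"required":["series"]}

```bash
mkdir -p pics; ls; python3 - <<'E'
from plant import bot,camera
import cv2,numpy as np
s=bot.state();print({k:np.round(v,4).tolist() for k,v in s.items()})
for n in["scene","top","wrist"]:
    c=camera(n);cv2.imwrite(f"pics/{n}0.png",c["img"]);print(n,c["fx"],c["fy"],c["cx"],c["cy"],c["k1"],np.round(c["origin"],4).tolist(),np.round(c["rotation"],4).tolist())
print(bot.grip_depth, bot.state()['t'])
E
```

```text
pics
{'t': 0.0, 'qpos': [-1.3457, 0.6001, -0.0026, 1.6001, 0.0018, 0.9429, -0.0798], 'joint_velocities': [-0.0001, -0.0001, -0.0002, -0.0019, -0.0009, -0.0009, -0.0014], 'joint_efforts': [0.0003, -76.5058, 1.4974, -25.2341, -0.0524, 0.0168, 0.0001], 'tool_pos': [0.2153, 0.6917, 0.2177], 'eef_rot': [0.1503, 0.9886, -0.0008, -0.0], 'contact_force': [-1.192, -0.1484, 0.1661], 'ft_torque': [-0.0224, -0.0139, 0.0134], 'grip_width': 0.9977}
scene 496.1060577000543 496.1060577000543 314.92902218568906 198.95807202506293 -0.11992549916048595 [0.0255, -0.6756, 0.7715] [0.3783, -0.1227, -0.2767, 0.8748]
top 469.2258238630452 469.2258238630452 318.2351169835669 197.7831828910591 0.03674973927108186 [0.4086, -0.077, 0.9352] [-0.0262, 0.0168, 0.7142, -0.6992]
wrist 277.1135829174407 277.1135829174407 312.64074344384164 198.7402694446812 -0.020665566764552282 [0.1389, 0.7161, 0.3846] [-0.1189, -0.0868, 0.5864, 0.7965]
0.0188 0.15
```

View pics/scene0.png

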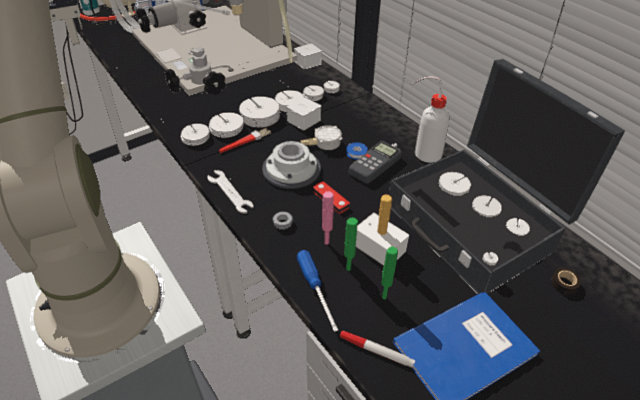

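View pics/top0.png

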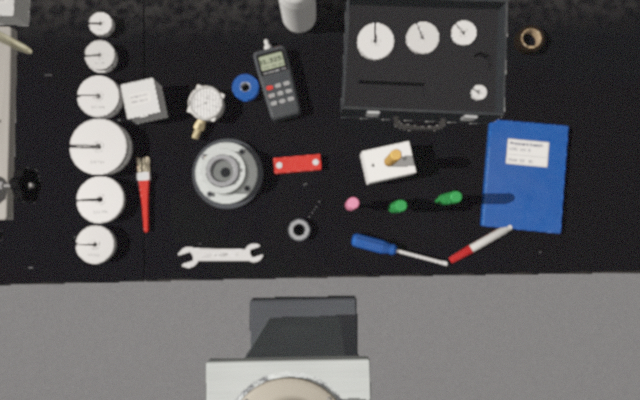

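View pics/wrist0.png

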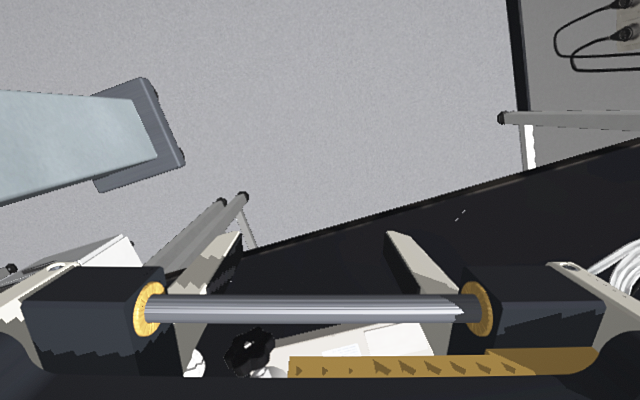

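The brass drift stands in the white block at (393,157) in the top view, with the housing at (225,173). The pink and green tools are look-alikes. Next I'll zoom in and measure.

```bash
cat > h.py <<'E'
import numpy as np,cv2
from scipy.spatial.transform import Rotation as R
from scipy.optimize import brentq
def K(c): return np.array([[c["fx"],0,c["cx"]],[0,c["fy"],c["cy"]],[0,0,1.]])
def ray(c,u,v):
    p=cv2.undistortPoints(np.array([[[u,v]]],float),K(c),np.array([c["k1"],0,0,0.]))[0,0]
    q=np.array(c["rotation"]); M=R.from_quat(q).as_matrix() if q.size==4 else q
    d=M@np.array([p[0],-p[1],-1.]); return np.array(c["origin"]),d
def onz(c,u,v,z):
    o,d=ray(c,u,v); return o+d*(z-o[2])/d[2]
def proj(c,P):
    q=np.array(c["rotation"]); M=R.from_quat(q).as_matrix()
    x=M.T@(np.array(P)-np.array(c["origin"])); a,b=x[0]/-x[2],-x[1]/-x[2]
    f=1+c["k1"]*(a*a+b*b); return np.array([c["fx"]*a*f+c["cx"],c["fy"]*b*f+c["cy"]])
E
python3 - <<'E'
from plant import camera
from h import *
c=camera("top");np.save("pics/top.npy",c,allow_pickle=True)
im=c["img"]
a=cv2.resize(im[125:225,180:270],None,fx=6,fy=6,interpolation=2);cv2.imwrite("pics/t_h.png",a)
a=cv2.resize(im[125:205,350:430],None,fx=7,fy=7,interpolation=2);cv2.imwrite("pics/t_s.png",a)
c=camera("scene");np.save("pics/scene.npy",c,allow_pickle=True)
im=c["img"]
a=cv2.resize(im[130:200,250:335],None,fx=8,fy=8,interpolation=2);cv2.imwrite("pics/s_h.png",a)
a=cv2.resize(im[185:275,340:420],None,fx=6,fy=6,interpolation=2);cv2.imwrite("pics/s_s.png",a)
E
```

```text
(no output)
```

View pics/t_h.png

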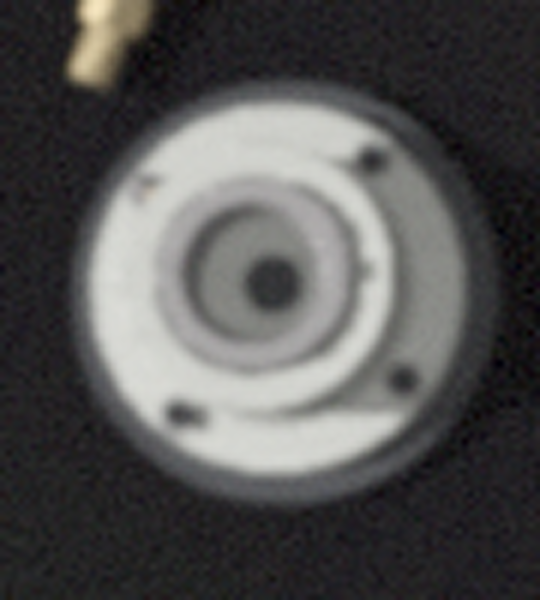

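View pics/t_s.png

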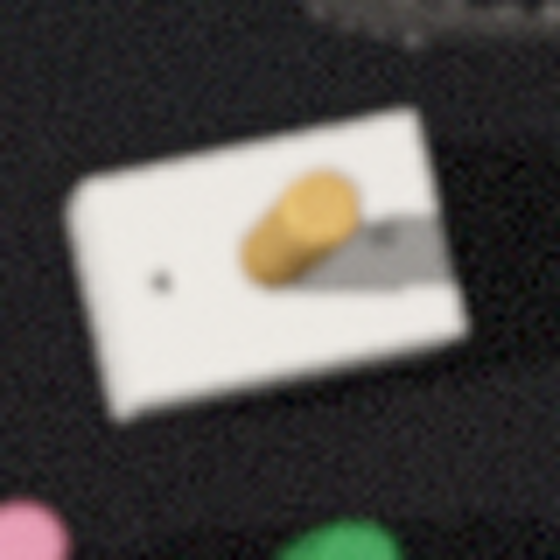

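View pics/s_h.png

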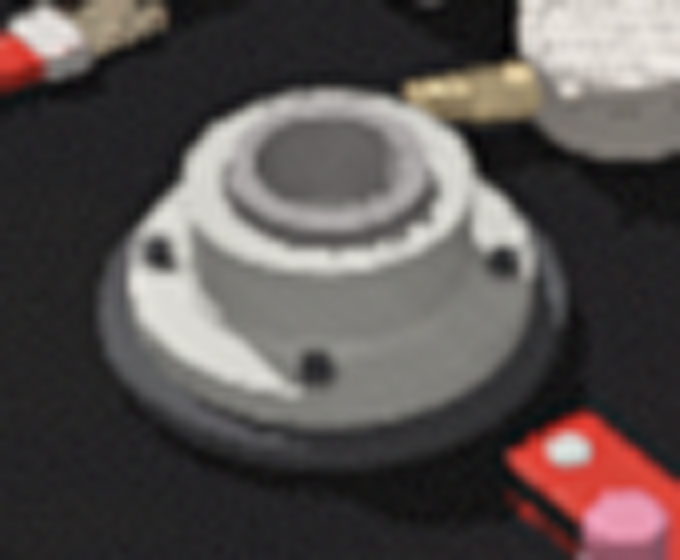

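View pics/s_s.png

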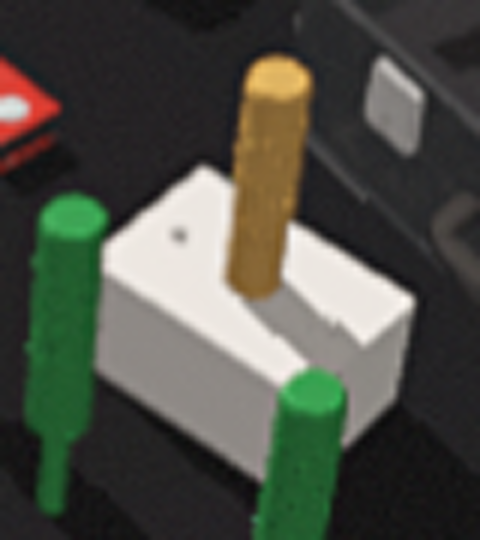

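```bash
python3 - <<'E'
from h import *
T=np.load("pics/top.npy",allow_pickle=True).item();S=np.load("pics/scene.npy",allow_pickle=True).item()
def px(x,y,f,ox,oy): return (x+.5)/f-.5+ox,(y+.5)/f-.5+oy
def p(n,c,x,y,f,ox,oy,z): print(n,np.round(onz(c,*px(x,y,f,ox,oy),z),4))
p("plate T",T,286,295,6,180,125,.01)
p("cup rim T",T,258,274,6,180,125,.061)
p("plate S",S,333,293,8,250,130,.01)  # rough
p("hub S",S,329,182,8,250,130,.054)
p("cup S",S,331,167,8,250,130,.061)
p("head T",T,325,205,7,350,125,.142)
p("head S",S,280,77,6,340,185,.142)
for i,(x,y) in enumerate([(414,106),(470,330),(118,420),(68,190)]): p("cornerT%d"%i,T,x,y,7,350,125,.05)
p("hole T",T,161,281,7,350,125,.05);p("hole2 T",T,385,235,7,350,125,.05)
p("hole S",S,179,236,6,340,185,.05)
# green/pink tops
for n,u,v in(("pink",352,203),("g1",398,206),("g2",455,197)): print(n,onz(T,u,v,.137))
for n,u,v in(("pink",328,197),("g1",351,222),("g2",389,252)): print(n,onz(S,u,v,.137))
# contour of plate & rectangle
im=T["img"]
g=cv2.cvtColor(im,6)
m=(g[:]>150).astype(np.uint8);cs,_=cv2.findContours(m,0,1)
for c in cs:
    if cv2.pointPolygonTest(c,(375.,165.),False)>0: 
        r=cv2.minAreaRect(c);print(r);b=cv2.boxPoints(r);print([np.round(onz(T,*q,.05),4).tolist() for q in b], onz(T,*r[0],.05))
E
```

```text
plate T [0.5167 0.1142 0.01  ]
cup rim T [0.5175 0.1123 0.061 ]
plate S [0.5175 0.1135 0.01  ]
hub S [0.5163 0.1117 0.054 ]
cup S [0.516  0.1096 0.061 ]
head T [ 0.5288 -0.2005  0.142 ]
head S [ 0.5277 -0.2015  0.142 ]
cornerT0 [ 0.5691 -0.2396  0.05  ]
cornerT1 [ 0.5079 -0.2527  0.05  ]
cornerT2 [ 0.4856 -0.1574  0.05  ]
cornerT3 [ 0.5485 -0.1455  0.05  ]
hole T [ 0.5231 -0.17    0.05  ]
hole2 T [ 0.5342 -0.2307  0.05  ]
hole S [ 0.5208 -0.1722  0.05  ]
pink [ 0.44716198 -0.12417114  0.137     ]
g1 [ 0.44039995 -0.20195329  0.137     ]
g2 [ 0.45361026 -0.29838173  0.137     ]
pink [ 0.44226609 -0.1339679   0.137     ]
g1 [ 0.43710992 -0.2102905   0.137     ]
g2 [ 0.44598238 -0.30273797  0.137     ]
((387.2705993652344, 161.7176513671875), (33.19036102294922, 51.41252136230469), 77.47119140625)
[[0.5497, -0.1442, 0.05], [0.5687, -0.2397, 0.05], [0.5067, -0.2513, 0.05], [0.4877, -0.1562, 0.05]] [ 0.52815961 -0.19792763  0.05      ]
```

```bash
cat >> h.py <<'E'
def row(x,y,z,yax=90):
    "row numbers for the TCP pointing down, jaw axis at yax deg"
    from plant import bot
    s=bot.state(); r=R.from_quat(s["eef_rot"]); d=r.inv().apply(np.array([x,y,z])-s["tool_pos"])*1000
    a=np.radians(yax); Y=np.array([np.cos(a),np.sin(a),0]);Z=np.array([0,0,-1.]);X=np.cross(Y,Z)
    w=(r.inv()*R.from_matrix(np.c_[X,Y,Z])).as_rotvec()/np.radians(5)
    print(np.round(d,1),np.round(w,2))
def st():
    from plant import bot
    s=bot.state();print({k:np.round(s[k],4).tolist() for k in("t","tool_pos","eef_rot","contact_force","ft_torque","grip_width")})
E
python3 -c "
from h import *
row(.50,.30,.30);row(.528,-.2,.25)"
```

```text
[-388.2 -289.8  -81.5] [-0.01  0.   -3.46]
[-563.5 -758.9  -31.2] [-0.01  0.   -3.46]
```

Request:
play_rows(series="-10 -10 -60 0 0 0 0.3;-388 -290 -81 0 0 -3.46 0.3;-388 -290 -81 0 0 -3.46 0.3;-388 -290 -81 0 0 -3.46 0.3;-388 -290 -81 0 0 -3.46 0.3;-388 -290 -81 0 0 -3.46 0.3;-388 -290 -81 0 0 -3.46 0.3;-388 -290 -81 0 0 -3.46 0.3;-388 -290 -81 0 0 -3.46 0.3;-388 -290 -81 0 0 -3.46 0.3;-388 -290 -81 0 0 -3.46 0.3;-388 -290 -81 0 0 -3.46 0.3")

```text
t: 1.25
tool_pos: [0.4898, 0.3129, 0.2984]
eef_rot: [-0.0, 1.0, 0.0, 0.0]
contact_force: [0.3, 1.0, 0.1]
grip_width: 0.65
```

```bash
python3 -c "
from h import *
st();row(.517,.112,.22);row(.528,-.2,.25);row(.4,.112,.22)"
```

```text
{'t': 1.25, 'tool_pos': [0.4898, 0.3129, 0.2984], 'eef_rot': [-0.0001, 1.0, 0.0001, 0.0001], 'contact_force': [0.3217, 0.9578, 0.1017], 'ft_torque': [0.0424, -0.0496, 0.0149], 'grip_width': 0.6499}
[ -27.1 -200.9   78.4] [0. 0. 0.]
[ -38.1 -512.9   48.4] [0. 0. 0.]
[  89.9 -200.9   78.4] [0. 0. 0.]
```

Request:
play_rows(series="-27 -201 30 0 0 0 0.3;-27 -201 30 0 0 0 0.3;-27 -201 30 0 0 0 0.3;-27 -201 30 0 0 0 0.3;-27 -201 30 0 0 0 0.3;-27 -201 30 0 0 0 0.3;-27 -201 30 0 0 0 0.3")

```text
t: 1.83
tool_pos: [0.5162, 0.1114, 0.268]
eef_rot: [0.002, 1.0, -0.0, -0.0]
contact_force: [-0.6, 1.8, -0.8]
grip_width: 0.647
```

```bash
python3 -c "
from h import *
from plant import camera
c=camera('wrist');np.save('pics/w1.npy',c,allow_pickle=True);cv2.imwrite('pics/w1.png',c['img']);st();print(c['origin']);row(.528,-.2,.25);print(proj(c,[.517,.112,.054]))"
```

```text
{'t': 1.8833, 'tool_pos': [0.5161, 0.1135, 0.2682], 'eef_rot': [0.0007, 1.0, 0.0002, 0.0001], 'contact_force': [-0.2938, 0.7719, 0.4358], 'ft_torque': [0.0233, 0.0352, -0.0378], 'grip_width': 0.6521}
[0.43606191 0.11171832 0.43478213]
[ -12.3 -313.5   18.1] [ 0.    0.   -0.02]
[313.25501083 174.90991078]
```

View pics/w1.png

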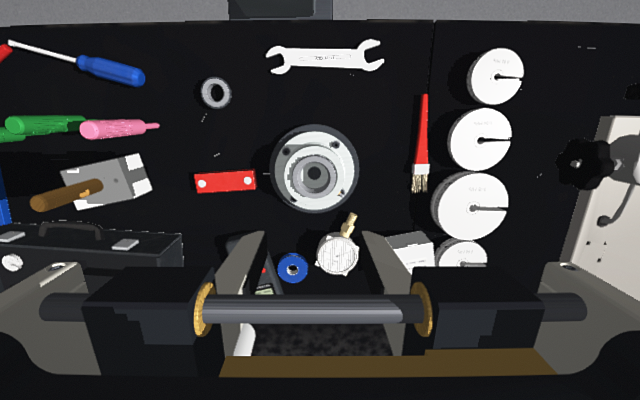

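```bash
python3 -c "
from h import *
c=np.load('pics/w1.npy',allow_pickle=True).item()
a=cv2.resize(c['img'][115:225,262:368],None,fx=6,fy=6,interpolation=2);cv2.imwrite('pics/w1z.png',a)
for nm,P in(('tcp',[.5162,.1114,.268]),('bore',[.517,.112,.054])):print(nm,proj(c,P))
"
```

```text
tcp [312.85056295 241.36483647]
bore [313.25501083 174.90991078]
```

View pics/w1z.png

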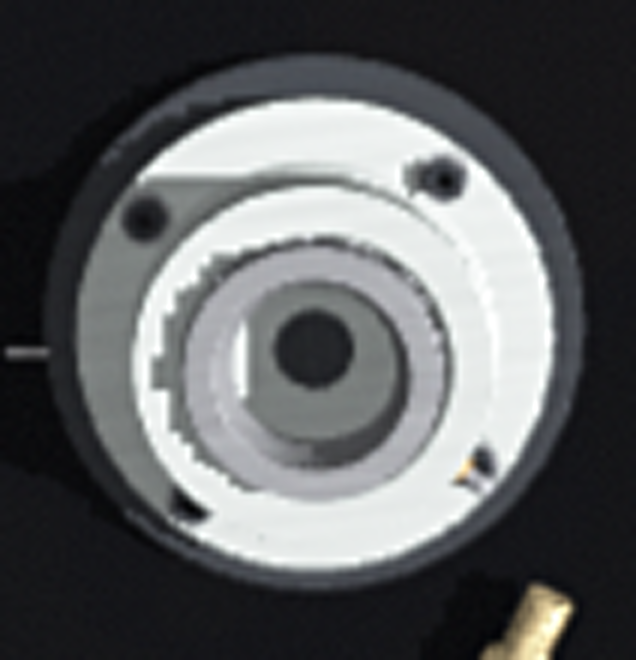

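```bash
python3 -c "
from h import *
c=np.load('pics/w1.npy',allow_pickle=True).item()
f=lambda x,y:((x+.5)/6-.5+262,(y+.5)/6-.5+115)
print(onz(c,*f(315,378),.054),onz(c,*f(315,321),.01),onz(c,*f(319,370),.061))
"
```

```text
[0.52082893 0.11314781 0.054     ] [0.51557378 0.11335906 0.01      ] [0.51740004 0.11404463 0.061     ]
```

Request:
play_rows(series="-12 -313 18 0 0 0 -0.2;-12 -313 18 0 0 0 -0.2;-12 -313 18 0 0 0 -0.2;-12 -313 18 0 0 0 -0.2;-12 -313 18 0 0 0 -0.2;-12 -313 18 0 0 0 -0.2;-12 -313 18 0 0 0 -0.2;-12 -313 18 0 0 0 -0.2;-12 -313 18 0 0 0 -0.2;-12 -313 18 0 0 0 -0.2")

```text
t: 2.72
tool_pos: [0.5288, -0.1987, 0.2499]
eef_rot: [0.0, 1.0, 0.0, 0.0]
contact_force: [0.2, 0.3, -0.5]
grip_width: 0.404
```

```bash
python3 -c "
from h import *
from plant import camera
c=camera('wrist');np.save('pics/w2.npy',c,allow_pickle=True);cv2.imwrite('pics/w2.png',c['img']);st();row(.528,-.2,.09);print(proj(c,[.528,-.2,.142]))"
```

```text
{'t': 2.7667, 'tool_pos': [0.5289, -0.1974, 0.25], 'eef_rot': [-0.001, 1.0, 0.0005, 0.0001], 'contact_force': [-1.0372, 0.124, -1.0831], 'ft_torque': [0.1073, -0.0438, -0.0312], 'grip_width': 0.4027}
[  0.9  -2.8 160. ] [0.01 0.   0.02]
[311.41951525 194.79945791]
```

View pics/w2.png

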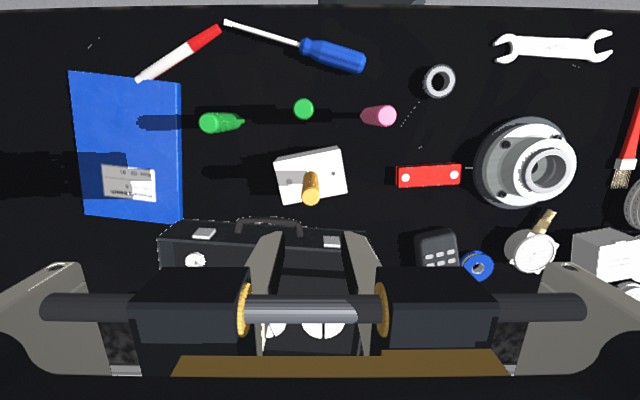

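```bash
python3 -c "
from h import *
c=np.load('pics/w2.npy',allow_pickle=True).item()
im=c['img'];h=cv2.cvtColor(im,40);m=cv2.inRange(h,(10,90,90),(28,255,255))
m[:140]=0;m[225:]=0;m[:,:270]=0;m[:,350:]=0
ys,xs=np.nonzero(m);print(xs.min(),xs.max(),ys.min(),ys.max())
a=cv2.resize(im[140:220,270:350],None,fx=7,fy=7,interpolation=2);cv2.imwrite('pics/w2z.png',a)
"
```

```text
302 319 172 205
```

View pics/w2z.png

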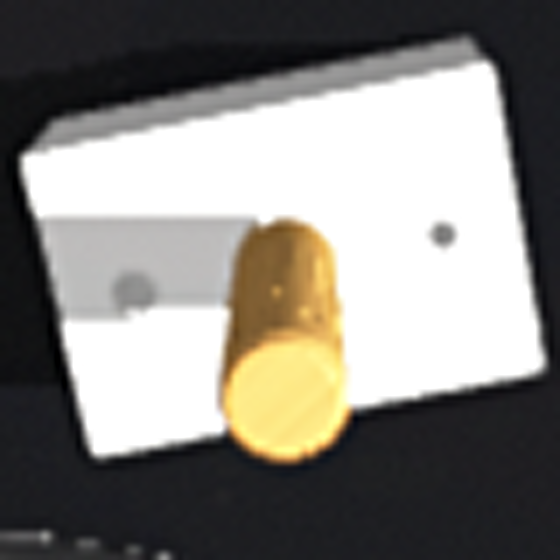

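```bash
python3 -c "
from h import *
c=np.load('pics/w2.npy',allow_pickle=True).item()
f=lambda x,y:((x+.5)/7-.5+270,(y+.5)/7-.5+140)
print(onz(c,*f(287,396),.142),onz(c,*f(288.5,263.5),.05),onz(c,*f(443,235),.05),onz(c,*f(134,292),.05))
"
```

```text
[ 0.52944445 -0.20087806  0.142     ] [ 0.52985596 -0.20120527  0.05      ] [ 0.52425967 -0.17149303  0.05      ] [ 0.5354926  -0.23117542  0.05      ]
```

Request:
play_rows(series="0 -2 90 0 0 0 -0.2;0 -2 90 0 0 0 -0.2;0 -2 90 0 0 0 -0.2;0 -2 90 0 0 0 -0.2")

```text
t: 3.1
tool_pos: [0.5273, -0.1985, 0.1583]
eef_rot: [-0.002, 1.0, 0.001, -0.002]
contact_force: [-0.4, 0.2, 1.2]
grip_width: 0.401
```

```bash
python3 -c "
from h import *
st();row(.529,-.2005,.1)"
```

```text
{'t': 3.1, 'tool_pos': [0.5273, -0.1985, 0.1583], 'eef_rot': [-0.0017, 1.0, 0.0011, -0.0024], 'contact_force': [-0.4021, 0.2093, 1.1515], 'ft_torque': [0.0421, 0.0232, -0.0048], 'grip_width': 0.4005}
[-2.  -2.1 58.3] [ 0.02 -0.06  0.04]
```

Request:
play_rows(series="-1 -2 30 0 0 0 -0.2;-1 -2 59 0 0 0 -0.2;-1 -2 59 0 0 0 -0.2;-1 -2 59 0 0 0 -0.2;-1 -2 59 0 0 0 -0.4;-1 -2 59 0 0 0 -0.5;-1 -2 59 0 0 0 -0.55", grip_force=60)

```text
t: 3.68
tool_pos: [0.5301, -0.2034, 0.1031]
eef_rot: [-0.0, 1.0, -0.0, 0.001]
contact_force: [0.0, 0.6, -0.0]
grip_width: 0.248
```

```bash
python3 -c "
from h import *
from plant import camera
st()
c=camera('wrist');np.save('pics/w3.npy',c,allow_pickle=True);cv2.imwrite('pics/w3.png',c['img'])
st()"
```

```text
{'t': 3.6833, 'tool_pos': [0.5301, -0.2034, 0.1031], 'eef_rot': [-0.0002, 1.0, -0.0004, 0.0014], 'contact_force': [0.0178, 0.5524, -0.0499], 'ft_torque': [0.0369, 0.0332, 0.0303], 'grip_width': 0.2483}
{'t': 3.7333, 'tool_pos': [0.5299, -0.2033, 0.1027], 'eef_rot': [-0.0001, 1.0, -0.0003, 0.0012], 'contact_force': [0.5599, 0.6771, -0.5315], 'ft_torque': [0.0795, -0.0717, 0.0337], 'grip_width': 0.2322}
```

View pics/w3.png

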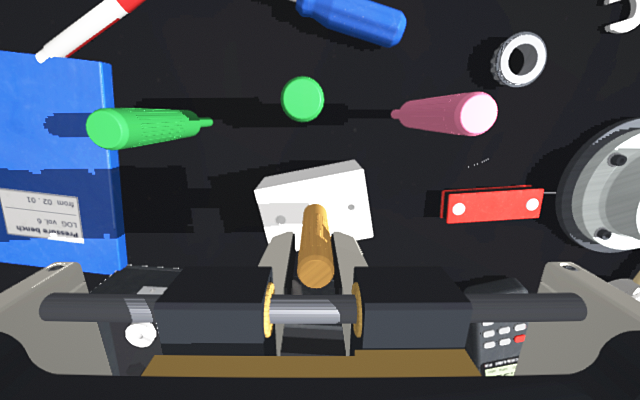

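Request:
play_rows(series="1 2 1 0 0 0 -0.6;1 2 1 0 0 0 -0.8;1 2 1 0 0 0 -1;1 2 1 0 0 0 -1;1 2 1 0 0 0 -1;1 2 1 0 0 0 -1", grip_force=60)

```text
t: 4.23
tool_pos: [0.5292, -0.2015, 0.1016]
eef_rot: [-0.0, 1.0, -0.0, 0.001]
contact_force: [-0.4, 0.1, 10.7]
grip_width: 0.206
```

```bash
python3 -c "
from h import *
st()"
```

```text
{'t': 4.2333, 'tool_pos': [0.5292, -0.2015, 0.1016], 'eef_rot': [-0.0, 1.0, -0.0004, 0.0015], 'contact_force': [-0.447, 0.0935, 10.6604], 'ft_torque': [0.0637, 0.132, 0.0454], 'grip_width': 0.2064}
```

Request:
play_rows(series="0 0 -20 0 0 0 -1;0 0 -60 0 0 0 -1;0 0 -85 0 0 0 -1;0 0 -85 0 0 0 -1")

```text
t: 4.57
tool_pos: [0.5301, -0.2021, 0.19]
eef_rot: [0.0, 1.0, -0.001, 0.004]
contact_force: [0.7, -0.5, -2.1]
grip_width: 0.206
```

```bash
python3 -c "
from h import *
from plant import camera
c=camera('scene');np.save('pics/s3.npy',c,allow_pickle=True);cv2.imwrite('pics/s3.png',cv2.resize(c['img'][120:280,280:440],None,fx=3.5,fy=3.5,interpolation=2))
st();row(.517,.138,.175)"
```

```text
{'t': 4.6167, 'tool_pos': [0.5293, -0.2016, 0.1877], 'eef_rot': [0.0, 1.0, -0.0006, 0.0024], 'contact_force': [-0.3639, 0.5636, -2.9886], 'ft_torque': [-0.0213, 0.0068, 0.0348], 'grip_width': 0.2074}
[ 12.3 339.6  12.2] [-0.01  0.05 -0.  ]
```

View pics/s3.png

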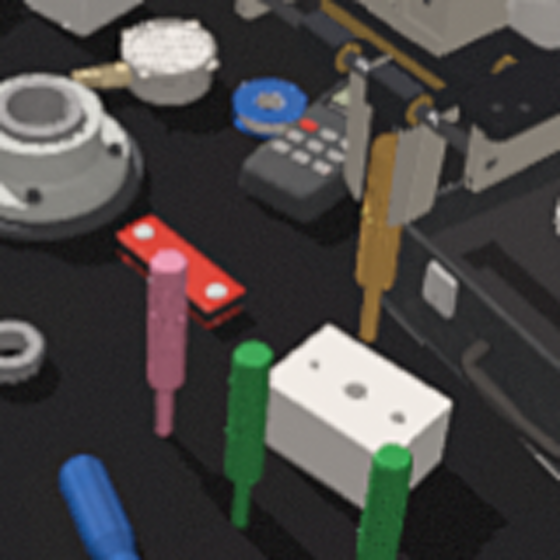

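The drift is held upright and clear of the block, with its tip above the block at about (369,335) in the crop. Next I go over the housing.

Request:
play_rows(series="12 340 4 0 0 0 -1;12 340 4 0 0 0 -1;12 340 4 0 0 0 -1;12 340 4 0 0 0 -1;12 340 4 0 0 0 -1;12 340 4 0 0 0 -1;12 340 4 0 0 0 -1;12 340 4 0 0 0 -1;12 340 4 0 0 0 -1;12 340 4 0 0 0 -1")

```text
t: 5.45
tool_pos: [0.5147, 0.1427, 0.1797]
eef_rot: [-0.003, 1.0, 0.0, -0.001]
contact_force: [-0.8, -0.3, -3.0]
grip_width: 0.206
```

```bash
python3 -c "
from h import *
from plant import camera
st()
for n,b in(('scene',(110,210,230,350)),('top',(120,230,170,290)),('wrist',(60,300,200,440))):
    c=camera(n);np.save('pics/%s4.npy'%n,c,allow_pickle=True);a=c['img'][b[0]:b[1],b[2]:b[3]];f=3 if n=='wrist' else 6;f=2.4 if n=='wrist' else 5
    cv2.imwrite('pics/%s4.png'%n,cv2.resize(a,None,fx=f,fy=f,interpolation=2))
st()"
```

```text
{'t': 5.45, 'tool_pos': [0.5147, 0.1427, 0.1797], 'eef_rot': [-0.0033, 1.0, 0.0002, -0.0011], 'contact_force': [-0.8328, -0.3171, -2.9507], 'ft_torque': [-0.027, -0.0241, 0.0164], 'grip_width': 0.2056}
{'t': 5.6, 'tool_pos': [0.5155, 0.1374, 0.1803], 'eef_rot': [0.0004, 1.0, -0.0006, -0.0007], 'contact_force': [-0.6251, -0.0312, -2.1197], 'ft_torque': [-0.023, 0.001, -0.0331], 'grip_width': 0.2046}
```

View pics/scene4.png

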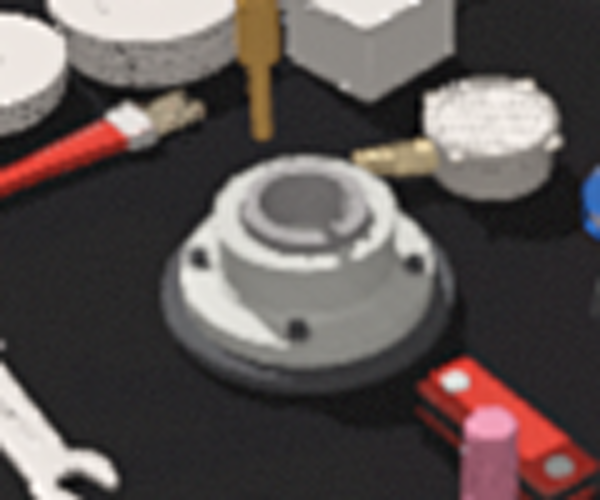

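View pics/wrist4.png

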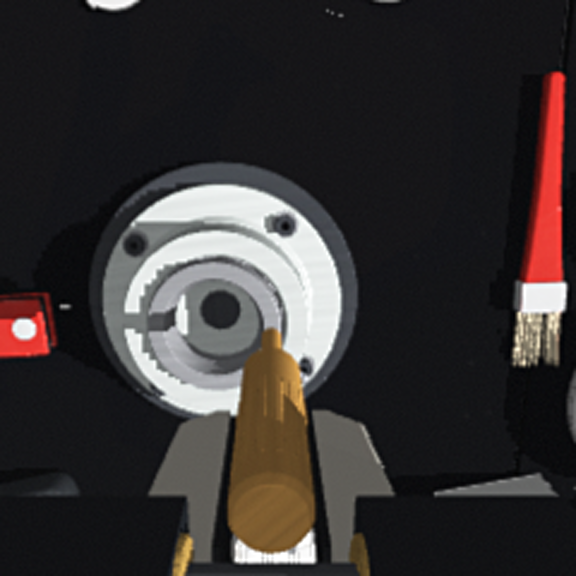

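```bash
python3 -c "
from h import *
S=np.load('pics/scene4.npy',allow_pickle=True).item();W=np.load('pics/wrist4.npy',allow_pickle=True).item()
z=.0837
f=lambda x,y,k,a,b:((x+.5)/k-.5+a,(y+.5)/k-.5+b)
print(onz(S,*f(261,133,5,230,110),z),onz(W,*f(273,334,2.4,200,60),z))
print(onz(W,*f(222,313,2.4,200,60),.054)) # hub centre guess
h=[f(x,y,2.4,200,60) for x,y in((124,322),(311,322),(215,228),(215,416))]
print([np.round(onz(W,*q,.054),4) for q in h])
"
```

```text
[0.51267207 0.14274477 0.0837    ] [0.51506396 0.13895827 0.0837    ]
[0.51408805 0.11575212 0.054     ]
[array([0.5184, 0.0707, 0.054 ]), array([0.5183, 0.1564, 0.054 ]), array([0.4754, 0.1134, 0.054 ]), array([0.5651, 0.1114, 0.054 ])]
```

Request:
play_rows(series="-2 0 10 0 0 0 -1;-2 0 17 0 0 0 -1;-2 0 18 0 0 0 -1;-2 0 18.5 0 0 0 -1;-2 0 19 0 0 0 -1;-2 0 19 0 0 0 -1")

```text
t: 6.1
tool_pos: [0.5181, 0.1385, 0.162]
eef_rot: [0.0, 1.0, -0.0, -0.0]
contact_force: [-0.1, 0.3, -2.2]
grip_width: 0.202
```

```bash
python3 -c "
from h import *
st()"
```

```text
{'t': 6.1, 'tool_pos': [0.5181, 0.1385, 0.162], 'eef_rot': [0.0002, 1.0, -0.0, -0.0], 'contact_force': [-0.145, 0.2956, -2.2087], 'ft_torque': [0.042, -0.0526, 0.0101], 'grip_width': 0.202}
```

Tip is at about z = 0.0654. Feeling down in 0.5 mm steps.

Request:
play_rows(series="0 0 1 0 0 0 -1;0 0 2 0 0 0 -1;0 0 2 0 0 0 -1")

```text
t: 6.35
tool_pos: [0.518, 0.1388, 0.1601]
eef_rot: [-0.0, 1.0, 0.0, 0.0]
contact_force: [0.4, 0.0, -2.9]
grip_width: 0.203
```

Request:
play_rows(series="0 0 0.5 0 0 0 -1;0 0 1 0 0 0 -1;0 0 1 0 0 0 -1")

```text
t: 6.6
tool_pos: [0.518, 0.1388, 0.159]
eef_rot: [-0.0, 1.0, -0.0, 0.0]
contact_force: [0.4, -0.5, -2.2]
grip_width: 0.209
```

Request:
play_rows(series="0 0 0.5 0 0 0 -1;0 0 1 0 0 0 -1;0 0 1 0 0 0 -1")

```text
t: 6.85
tool_pos: [0.5182, 0.1389, 0.1583]
eef_rot: [-0.0, 1.0, 0.0, 0.0]
contact_force: [-0.6, 0.4, 0.8]
grip_width: 0.204
```

Request:
play_rows(series="0 0 -4 0 0 0 -1;0 -40 -4 0 0 0 -1;0 -50.5 -4 0 0 0 -1;0 -50.5 -4 0 0 0 -1;0 -50.5 -3 0 0 0 -1;0 -50.5 -2 0 0 0 -1;0 -50.5 -2 0 0 0 -1")

```text
t: 7.43
tool_pos: [0.518, 0.0894, 0.1599]
eef_rot: [-0.001, 1.0, 0.0, -0.0]
contact_force: [-0.7, 0.5, -3.0]
grip_width: 0.207
```

Request:
play_rows(series="0 0 0.5 0 0 0 -1;0 0 1 0 0 0 -1;0 0 1 0 0 0 -1")

```text
t: 7.68
tool_pos: [0.518, 0.0888, 0.1589]
eef_rot: [-0.001, 1.0, 0.0, -0.0]
contact_force: [0.2, 0.1, -1.5]
grip_width: 0.206
```

Request:
play_rows(series="0 0 0.5 0 0 0 -1;0 0 1 0 0 0 -1;0 0 1 0 0 0 -1")

```text
t: 7.93
tool_pos: [0.518, 0.0883, 0.158]
eef_rot: [-0.0, 1.0, -0.0, -0.0]
contact_force: [0.3, 0.2, -1.8]
grip_width: 0.203
```

Request:
play_rows(series="0 0 0.5 0 0 0 -1;0 0 1 0 0 0 -1;0 0 1 0 0 0 -1")

```text
t: 8.18
tool_pos: [0.518, 0.0882, 0.157]
eef_rot: [-0.0, 1.0, -0.0, -0.0]
contact_force: [-0.1, 0.9, -1.5]
grip_width: 0.207
```

Request:
play_rows(series="0 0 0.5 0 0 0 -1;0 0 1 0 0 0 -1;0 0 1 0 0 0 -1")

```text
t: 8.43
tool_pos: [0.5182, 0.0882, 0.1563]
eef_rot: [-0.0, 1.0, 0.0, 0.0]
contact_force: [-0.8, -0.9, 1.3]
grip_width: 0.21
```

Request:
play_rows(series="0 0 -5 0 0 0 -1;-25 25 -5 0 0 0 -1;-25 25 -5 0 0 0 -1;-25 25 -3 0 0 0 -1;-25 25 -3 0 0 0 -1")

```text
t: 8.85
tool_pos: [0.5424, 0.1131, 0.1587]
eef_rot: [-0.0, 1.0, -0.0, -0.001]
contact_force: [-1.0, 0.3, -2.2]
grip_width: 0.205
```

Request:
play_rows(series="0 0 0.5 0 0 0 -1;0 0 1 0 0 0 -1;0 0 1 0 0 0 -1")

```text
t: 9.1
tool_pos: [0.5426, 0.1127, 0.158]
eef_rot: [0.0, 1.0, -0.0, -0.0]
contact_force: [0.2, 0.1, -2.2]
grip_width: 0.208
```

Request:
play_rows(series="0 0 0.5 0 0 0 -1;0 0 1 0 0 0 -1;0 0 1 0 0 0 -1")

```text
t: 9.35
tool_pos: [0.5431, 0.1131, 0.1572]
eef_rot: [0.0, 1.0, -0.0, 0.0]
contact_force: [-0.3, -0.2, 0.0]
grip_width: 0.206
```

Request:
play_rows(series="0 0 -5 0 0 0 -1;25 25 -5 0 0 0 -1;25 25 -5 0 0 0 -1;25 25 -2 0 0 0 -1;25 25 -1.5 0 0 0 -1;25 25 -1 0 0 0 -1;25 25 -0.5 0 0 0 -1;25 25 0 0 0 0 -1;25 25 0.5 0 0 0 -1;25 25 1 0 0 0 -1;25 25 1.5 0 0 0 -1")

```text
t: 10.27
tool_pos: [0.5184, 0.1383, 0.1557]
eef_rot: [0.0, 1.0, 0.0, 0.0]
contact_force: [-1.4, 0.7, 3.0]
grip_width: 0.206
```

Request:
play_rows(series="0 0 0.5 0 0 0 -1;0 0 1 0 0 0 -1")

```text
t: 10.43
tool_pos: [0.5184, 0.1384, 0.1547]
eef_rot: [-0.0, 1.0, 0.0, 0.0]
contact_force: [1.1, 2.1, 3.1]
grip_width: 0.208
```

Request:
play_rows(series="0 0 -5 0 0 0 -1;0 -40 -5 0 0 0 -1;0 -50 -5 0 0 0 -1;0 -50 -4 0 0 0 -1;0 -50 -3 0 0 0 -1;0 -50 -2 0 0 0 -1;0 -50 -1.5 0 0 0 -1;0 -50 -1 0 0 0 -1")

```text
t: 11.1
tool_pos: [0.5181, 0.089, 0.1556]
eef_rot: [-0.001, 1.0, 0.0, 0.0]
contact_force: [0.1, -1.1, 2.9]
grip_width: 0.207
```

Request:
play_rows(series="0 0 0.5 0 0 0 -1;0 0 1 0 0 0 -1;0 0 1.5 0 0 0 -1;0 0 2 0 0 0 -1;0 0 2.5 0 0 0 -1")

```text
t: 11.52
tool_pos: [0.5181, 0.0885, 0.1532]
eef_rot: [-0.0, 1.0, 0.0, 0.0]
contact_force: [-0.5, -0.1, 4.8]
grip_width: 0.208
```

Request:
play_rows(series="0 0 -5 0 0 0 -1;0 40 -5 0 0 0 -1;0 50 -5 0 0 0 -1;0 50 -4 0 0 0 -1;0 50 -3 0 0 0 -1;0 50 -2 0 0 0 -1;0 50 -1.5 0 0 0 -1;0 50 -1 0 0 0 -1;0 50 -0.5 0 0 0 -1;0 50 0 0 0 0 -1")

```text
t: 12.35
tool_pos: [0.5181, 0.1376, 0.1532]
eef_rot: [0.0, 1.0, -0.0, 0.0]
contact_force: [-0.0, -0.0, 2.2]
grip_width: 0.205
```

Request:
play_rows(series="0 0 0.5 0 0 0 -1;0 0 1 0 0 0 -1;0 0 1.5 0 0 0 -1;0 0 2 0 0 0 -1")

```text
t: 12.68
tool_pos: [0.5181, 0.1382, 0.1512]
eef_rot: [-0.0, 1.0, -0.0, 0.0]
contact_force: [-0.9, 0.2, 4.0]
grip_width: 0.21
```

Request:
play_rows(series="0 0 -5 0 0 0 -1;0 -40 -5 0 0 0 -1;0 -50 -5 0 0 0 -1;0 -50 -4 0 0 0 -1;0 -50 -3 0 0 0 -1;0 -50 -2 0 0 0 -1;0 -50 -1.5 0 0 0 -1;0 -50 -1 0 0 0 -1;0 -50 -0.5 0 0 0 -1;0 -50 0 0 0 0 -1")

```text
t: 13.52
tool_pos: [0.5182, 0.0888, 0.1511]
eef_rot: [-0.0, 1.0, 0.0, 0.0]
contact_force: [-0.3, -0.3, 2.8]
grip_width: 0.204
```

Request:
play_rows(series="0 0 0.5 0 0 0 -1;0 0 1 0 0 0 -1;0 0 1.5 0 0 0 -1")

```text
t: 13.77
tool_pos: [0.5183, 0.0885, 0.1497]
eef_rot: [-0.0, 1.0, 0.0, 0.0]
contact_force: [-0.9, -0.4, 5.4]
grip_width: 0.206
```

Request:
play_rows(series="0 0 -5 0 0 0 -1;-25 25 -5 0 0 0 -1;-25 25 -5 0 0 0 -1;-25 25 -4 0 0 0 -1;-25 25 -3 0 0 0 -1;-25 25 -2 0 0 0 -1;-25 25 -1.5 0 0 0 -1;-25 25 -1 0 0 0 -1;-25 25 -1 0 0 0 -1")

```text
t: 14.52
tool_pos: [0.5426, 0.1128, 0.1506]
eef_rot: [0.0, 1.0, -0.0, -0.0]
contact_force: [-0.2, -1.0, -1.4]
grip_width: 0.21
```

Request:
play_rows(series="0 0 0.5 0 0 0 -1;0 0 1 0 0 0 -1")

```text
t: 14.68
tool_pos: [0.543, 0.113, 0.1499]
eef_rot: [0.0, 1.0, -0.0, 0.0]
contact_force: [-2.0, -0.7, 4.6]
grip_width: 0.204
```

Request:
play_rows(series="0 0 -5 0 0 0 -1;40 0 -5 0 0 0 -1;50 0 -5 0 0 0 -1;50 0 -4 0 0 0 -1;50 0 -3 0 0 0 -1;50 0 -2 0 0 0 -1;50 0 -1.5 0 0 0 -1;50 0 -1 0 0 0 -1;50 0 -0.5 0 0 0 -1;50 0 0 0 0 0 -1")

```text
t: 15.52
tool_pos: [0.4938, 0.1133, 0.1497]
eef_rot: [0.0, 1.0, 0.0, 0.0]
contact_force: [-0.9, 0.8, 4.1]
grip_width: 0.208
```

Request:
play_rows(series="0 0 0.5 0 0 0 -1;0 0 1 0 0 0 -1")

```text
t: 15.68
tool_pos: [0.494, 0.1134, 0.1494]
eef_rot: [0.0, 1.0, 0.0, 0.001]
contact_force: [-1.6, -0.4, 16.7]
grip_width: 0.206
```

Request:
play_rows(series="0 0 -6 0 0 0 -1;-24 25 -6 0 0 0 -1;-24 25 -6 0 0 0 -1;-24 25 -5 0 0 0 -1;-24 25 -4 0 0 0 -1;-24 25 -3 0 0 0 -1;-24 25 -2.5 0 0 0 -1;-24 25 -2 0 0 0 -1;-24 25 -1.5 0 0 0 -1;-24 25 -1 0 0 0 -1")

```text
t: 16.52
tool_pos: [0.517, 0.1381, 0.1497]
eef_rot: [0.0, 1.0, -0.0, 0.0]
contact_force: [-1.6, -0.8, 4.2]
grip_width: 0.209
```

Request:
play_rows(series="0 0 0.3 0 0 0 -1;0 0 0.5 0 0 0 -1")

```text
t: 16.68
tool_pos: [0.5172, 0.1381, 0.1496]
eef_rot: [0.0, 1.0, 0.0, 0.0]
contact_force: [-2.5, -0.4, 7.3]
grip_width: 0.207
```

Request:
play_rows(series="0 0 0.3 0 0 0 -1;0 0 0.3 0 0 0 -1")

```text
t: 16.85
tool_pos: [0.5173, 0.1381, 0.1495]
eef_rot: [0.0, 1.0, 0.0, 0.0]
contact_force: [-2.4, -1.7, 9.1]
grip_width: 0.203
```

Request:
play_rows(series="0 0 -5 0 0 0 -1;0 -40 -5 0 0 0 -1;0 -50 -5 0 0 0 -1;0 -50 -4 0 0 0 -1;0 -50 -3 0 0 0 -1;0 -50 -2 0 0 0 -1;0 -50 -1.5 0 0 0 -1;0 -50 -1 0 0 0 -1;0 -50 -0.5 0 0 0 -1;0 -50 -0.2 0 0 0 -1")

```text
t: 17.68
tool_pos: [0.5174, 0.0892, 0.1496]
eef_rot: [-0.001, 1.0, 0.0, 0.0]
contact_force: [-0.9, 1.5, 9.9]
grip_width: 0.208
```

Request:
play_rows(series="0 0 0.2 0 0 0 -1;0 0 0.3 0 0 0 -1")

```text
t: 17.85
tool_pos: [0.5174, 0.0892, 0.1495]
eef_rot: [-0.001, 1.0, 0.0, 0.0]
contact_force: [-1.9, 1.6, 11.3]
grip_width: 0.207
```

Request:
play_rows(series="0 0 -5 0 0 0 -1;-25 25 -5 0 0 0 -1;-25 25 -5 0 0 0 -1;-25 25 -4 0 0 0 -1;-25 25 -3 0 0 0 -1;-25 25 -2 0 0 0 -1;-25 25 -1.5 0 0 0 -1;-25 25 -1 0 0 0 -1;-25 25 -0.5 0 0 0 -1;-25 25 -0.2 0 0 0 -1")

```text
t: 18.68
tool_pos: [0.5419, 0.1128, 0.1495]
eef_rot: [0.0, 1.0, -0.0, 0.0]
contact_force: [-2.3, -1.9, 9.4]
grip_width: 0.204
```

Request:
play_rows(series="0 0 0.2 0 0 0 -1;0 0 0.3 0 0 0 -1")

```text
t: 18.85
tool_pos: [0.542, 0.1128, 0.1495]
eef_rot: [0.0, 1.0, 0.0, 0.0]
contact_force: [-3.3, -0.6, 10.7]
grip_width: 0.205
```

Request:
play_rows(series="0 0 0.3 0 0 0 -1;0 0 0.5 0 0 0 -1;0 0 0.5 0 0 0 -1")

```text
t: 19.1
tool_pos: [0.5421, 0.1128, 0.1494]
eef_rot: [0.0, 1.0, 0.0, 0.0]
contact_force: [-3.3, -0.7, 14.6]
grip_width: 0.21
```

Request:
play_rows(series="0 0 -6 0 0 0 -1;0 0 -30 0 0 0 -1;13 -60 -32 0 0 0 -1;13 -100 -32 0 0 0 -1;13 -100 -32 0 0 0 -1")

```text
t: 19.52
tool_pos: [0.5281, 0.0084, 0.1808]
eef_rot: [0.002, 1.0, -0.001, 0.0]
contact_force: [-0.1, -1.4, -2.4]
grip_width: 0.207
```

```bash
python3 -c "
from h import *
from plant import camera
st()
for n,b,k in(('scene',(110,210,230,350),6),('wrist',(60,300,300,540),2.4)):
    c=camera(n);np.save('pics/%s5.npy'%n,c,allow_pickle=True);a=c['img'][b[0]:b[1],b[2]:b[3]]
    cv2.imwrite('pics/%s5.png'%n,cv2.resize(a,None,fx=k,fy=k,interpolation=2))
st();row(.5295,-.2012,.182)"
```

```text
{'t': 19.5167, 'tool_pos': [0.5281, 0.0084, 0.1808], 'eef_rot': [0.0015, 1.0, -0.001, 0.0002], 'contact_force': [-0.0936, -1.3537, -2.4261], 'ft_torque': [-0.0295, -0.022, 0.0072], 'grip_width': 0.2067}
{'t': 19.6167, 'tool_pos': [0.5285, 0.0089, 0.1805], 'eef_rot': [0.0029, 1.0, -0.0008, 0.0001], 'contact_force': [-0.1544, 0.1455, -2.0498], 'ft_torque': [0.0202, 0.0033, -0.1162], 'grip_width': 0.2088}
[  -2.3 -210.1   -1.1] [-0.02  0.   -0.07]
```

View pics/scene5.png

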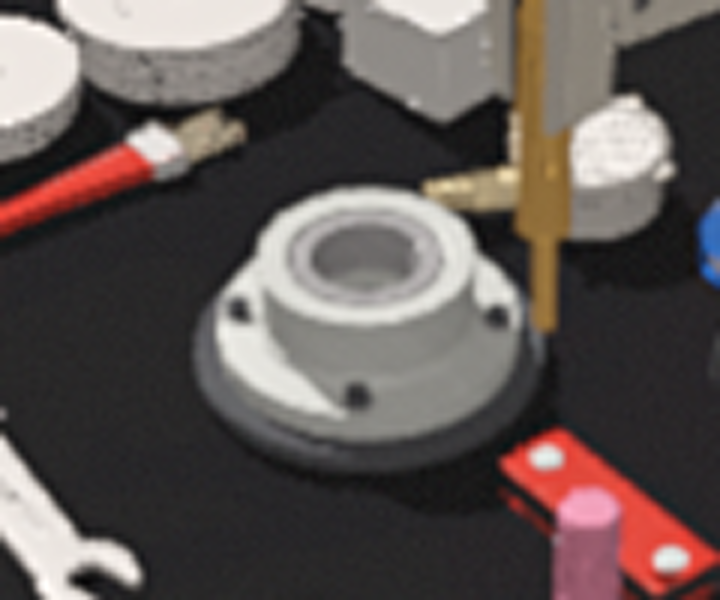

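View pics/wrist5.png

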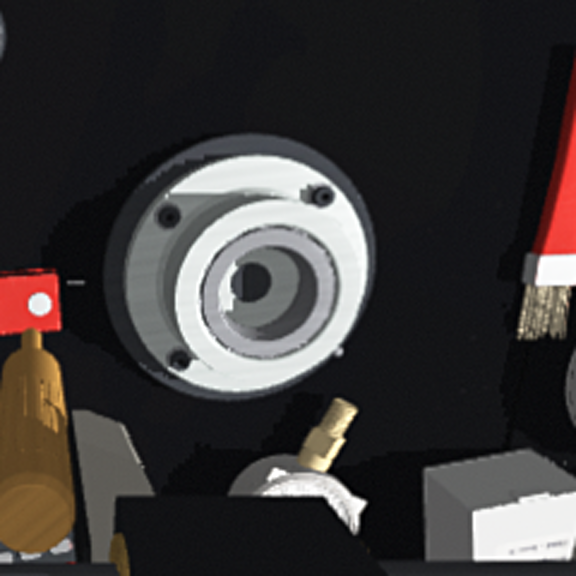

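The cup now looks flush with the hub face and concentric all round: in the scene crop its rim is centred at (365,257). Back to the block.

Request:
play_rows(series="-1 -200 -4 0 0 0 -1;-1 -210 -4 0 0 0 -1;-1 -210 -4 0 0 0 -1;-1 -210 -4 0 0 0 -1;-1 -210 -4 0 0 0 -1;-1 -210 -4 0 0 0 -1;-1 -210 -4 0 0 0 -1;-1 -210 -4 0 0 0 -1")

```text
t: 20.28
tool_pos: [0.5302, -0.1959, 0.1839]
eef_rot: [0.0, 1.0, 0.0, -0.0]
contact_force: [-0.3, 1.0, -2.5]
grip_width: 0.208
```

```bash
python3 -c "
from h import *
from plant import camera
for n,b,k in(('scene',(150,290,330,440),5),('wrist',(120,300,230,410),3.2)):
    c=camera(n);np.save('pics/%s6.npy'%n,c,allow_pickle=True);a=c['img'][b[0]:b[1],b[2]:b[3]]
    cv2.imwrite('pics/%s6.png'%n,cv2.resize(a,None,fx=k,fy=k,interpolation=2))
    st()
row(.5295,-.2012,.182)"
```

```text
{'t': 20.3333, 'tool_pos': [0.5303, -0.1951, 0.1839], 'eef_rot': [-0.0009, 1.0, 0.0005, -0.0001], 'contact_force': [-0.2203, 0.133, -2.7371], 'ft_torque': [0.0219, -0.0147, -0.0564], 'grip_width': 0.2044}
{'t': 20.3833, 'tool_pos': [0.5304, -0.1947, 0.184], 'eef_rot': [-0.0013, 1.0, 0.0005, -0.0001], 'contact_force': [0.117, 0.2212, -2.0348], 'ft_torque': [0.0728, 0.0128, 0.0192], 'grip_width': 0.2031}
[ 0.9 -6.5  2. ] [ 0.01 -0.    0.03]
```

View pics/scene6.png

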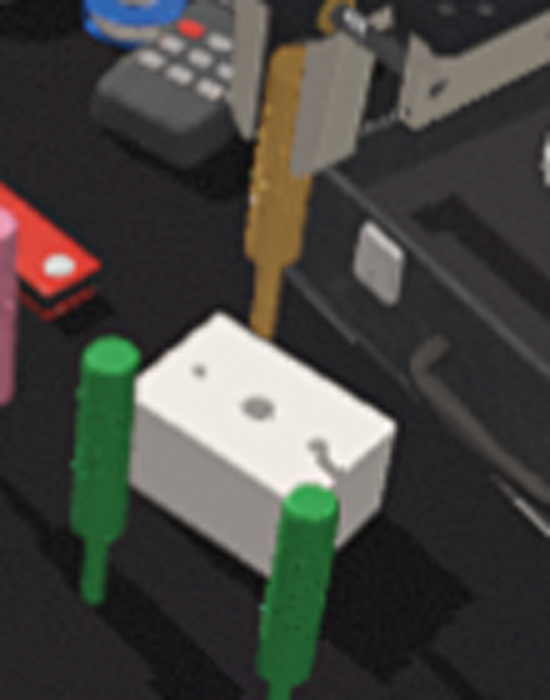

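View pics/wrist6.png

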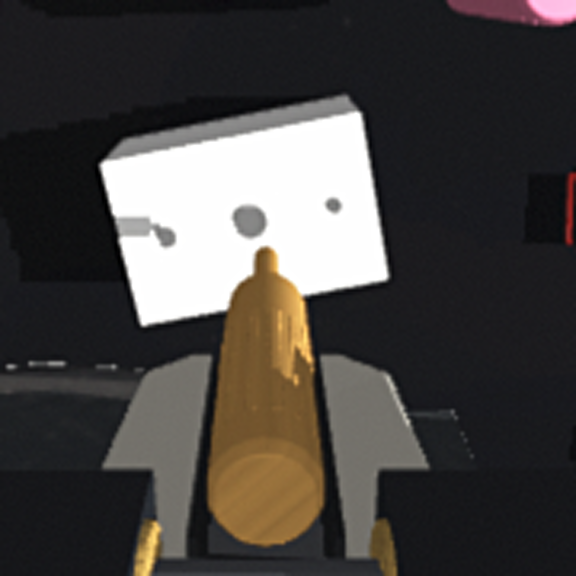

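```bash
python3 -c "
from h import *
S=np.load('pics/scene6.npy',allow_pickle=True).item();W=np.load('pics/wrist6.npy',allow_pickle=True).item()
f=lambda x,y,k,a,b:((x+.5)/k-.5+a,(y+.5)/k-.5+b)
w=lambda x,y:f(x,y,3.2,230,120)
print('hole',onz(W,*w(250,221),.05),onz(S,*f(258,408,5,330,150),.05))
print('tip',onz(W,*w(265,257),.0874),onz(S,*f(263,334,5,330,150),.0874))
"
```

```text
hole [ 0.52990768 -0.20046733  0.05      ] [ 0.52714098 -0.20132444  0.05      ]
tip [ 0.5315533  -0.19522188  0.0874    ] [ 0.52866744 -0.19695364  0.0874    ]
```

Request:
play_rows(series="1 -3 10 0 0 0 -1;1 -3 20 0 0 0 -1;1 -3 20 0 0 0 -1;1 -3 20 0 0 0 -1;1 -3 20 0 0 0 -1")

```text
t: 20.8
tool_pos: [0.5291, -0.1994, 0.1638]
eef_rot: [-0.0, 1.0, 0.0, -0.0]
contact_force: [0.5, 0.3, -2.2]
grip_width: 0.208
```

```bash
python3 -c "
from h import *
st();row(.529,-.2005,.16)"
```

```text
{'t': 20.8, 'tool_pos': [0.5291, -0.1994, 0.1638], 'eef_rot': [-0.0003, 1.0, 0.0001, -0.0003], 'contact_force': [0.5048, 0.3131, -2.241], 'ft_torque': [-0.0333, -0.0075, -0.0281], 'grip_width': 0.2078}
[ 0.1 -1.1  3.8] [ 0.   -0.01  0.01]
```

Request:
play_rows(series="0 -1 5 0 0 0 -1;0 -1 10 0 0 0 -1;0 -1 13 0 0 0 -1;0 -1 16 0 0 0 -1;0 -1 19 0 0 0 -1;0 -1 22 0 0 0 -1;0 -1 22 0 0 0 -1")

```text
t: 21.38
tool_pos: [0.5289, -0.2006, 0.1415]
eef_rot: [-0.0, 1.0, 0.0, -0.0]
contact_force: [-0.3, 0.2, -3.0]
grip_width: 0.21
```

```bash
python3 -c "
from h import *
st()"
```

```text
{'t': 21.3833, 'tool_pos': [0.5289, -0.2006, 0.1415], 'eef_rot': [-0.0001, 1.0, 0.0001, -0.0003], 'contact_force': [-0.2997, 0.1998, -2.9617], 'ft_torque': [0.0269, 0.0216, -0.0396], 'grip_width': 0.2097}
```

Tip is in the hole with no contact. Lowering to the step (TCP at about 0.1016).

Request:
play_rows(series="0 0 15 0 0 0 -1;0 0 30 0 0 0 -1;0 0 37 0 0 0 -1;0 0 38.5 0 0 0 -1;0 0 39.5 0 0 0 -1;0 0 39.5 0 0 0 -1")

```text
t: 21.88
tool_pos: [0.5293, -0.2008, 0.1029]
eef_rot: [-0.0, 1.0, -0.0, 0.0]
contact_force: [0.6, 0.4, -2.1]
grip_width: 0.205
```

Request:
play_rows(series="0 0 0.3 0 0 0 -1;0 0 0.6 0 0 0 -1;0 0 0.6 0 0 0 -1")

```text
t: 22.13
tool_pos: [0.5293, -0.2008, 0.1024]
eef_rot: [-0.0, 1.0, -0.0, 0.0]
contact_force: [0.4, 0.4, -1.8]
grip_width: 0.212
```

Request:
play_rows(series="0 0 0.3 0 0 0 -1;0 0 0.6 0 0 0 -1;0 0 0.6 0 0 0 -1")

```text
t: 22.38
tool_pos: [0.5293, -0.2008, 0.1017]
eef_rot: [-0.0, 1.0, -0.0, 0.0]
contact_force: [-1.2, 0.1, 1.1]
grip_width: 0.206
```

Request:
play_rows(series="0 0 0.3 0 0 0 -1;0 0 0.6 0 0 0 -1;0 0 0.6 0 0 0 -1")

```text
t: 22.63
tool_pos: [0.5294, -0.2008, 0.1016]
eef_rot: [-0.0, 1.0, -0.0, 0.0]
contact_force: [-1.2, 0.9, 9.1]
grip_width: 0.203
```

Request:
play_rows(series="0 0 -0.5 0 0 0 -1;0 0 -0.5 0 0 0 -0.55;0 0 -0.5 0 0 0 -0.45;0 0 -0.5 0 0 0 -0.35;0 0 -0.5 0 0 0 -0.2;0 0 -0.5 0 0 0 -0.1;0 0 -0.5 0 0 0 -0.1;0 0 -0.5 0 0 0 -0.1")

```text
t: 23.3
tool_pos: [0.5291, -0.2008, 0.1012]
eef_rot: [-0.0, 1.0, -0.0, 0.0]
contact_force: [-0.3, -0.9, 0.3]
grip_width: 0.445
```

Request:
play_rows(series="0 0 -15 0 0 0 -0.1;0 0 -40 0 0 0 -0.1;0 0 -75 0 0 0 -0.1;0 0 -115 0 0 0 -0.1;0 0 -150 0 0 0 -0.1;0 0 -150 0 0 0 -0.1;0 0 -150 0 0 0 -0.1;0 0 -150 0 0 0 -0.1")

```text
t: 23.97
tool_pos: [0.5288, -0.2005, 0.251]
eef_rot: [-0.0, 1.0, 0.0, -0.0]
contact_force: [0.3, -0.4, -0.1]
grip_width: 0.452
```

```bash
python3 -c "
from h import *
from plant import camera
st()
for n,b,k in(('scene',(120,300,250,430),3.3),('wrist',(20,300,150,630),1.6)):
    c=camera(n);np.save('pics/%s7.npy'%n,c,allow_pickle=True);a=c['img'][b[0]:b[1],b[2]:b[3]]
    cv2.imwrite('pics/%s7.png'%n,cv2.resize(a,None,fx=k,fy=k,interpolation=2))
"
```

```text
{'t': 23.9667, 'tool_pos': [0.5288, -0.2005, 0.251], 'eef_rot': [-0.0001, 1.0, 0.0001, -0.0], 'contact_force': [0.2989, -0.353, -0.0787], 'ft_torque': [0.0636, -0.0028, -0.0061], 'grip_width': 0.4515}
```

View pics/scene7.png

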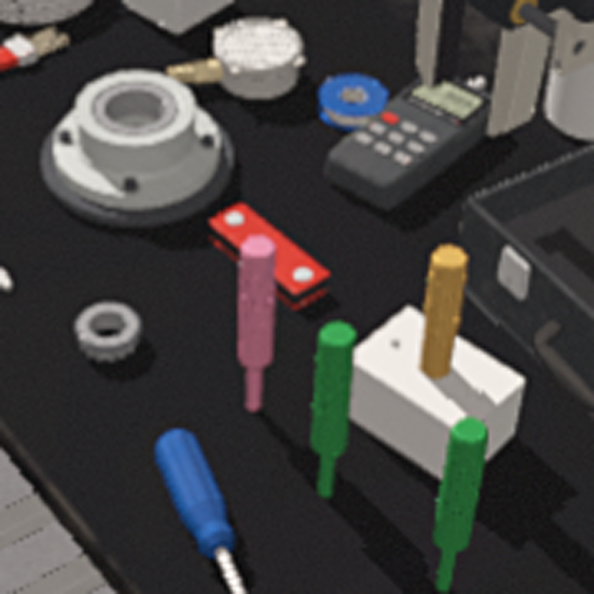

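View pics/wrist7.png

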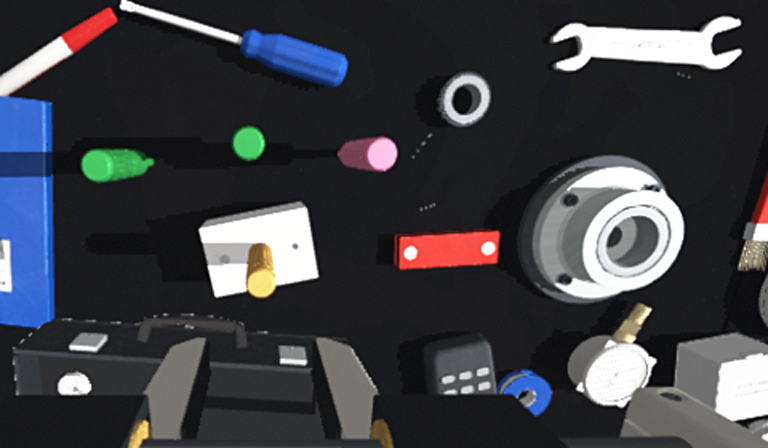

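The drift stands upright on its step in the middle hole, with its head at (262,283) in the wrist crop. The cup is flush in the hub at (633,240), and everything else lies where it was. Handing in.

```bash
python3 -c "
from plant import workorder
print(workorder.sign_off())"
```

```text
the job is handed in; nothing more can be done
None
```

The bearing cup is driven home on the spacer ring, the brass drift is back in the middle hole of its block, and the job was handed in at about 24 s.

- **Driving:** I felt the cup's rim first; the +y side was about 2 mm high. I then pressed on opposite sides in turn, up to about 4 mm at a time. The cup moved at about 5 to 8 N.
- **Home check:** All four sides (±x, ±y) stopped at the same height within about 0.2 mm, with the drift pressing at roughly 11 to 19 N. That means the cup is square to well under 1.4 degrees. Its rim is about 1 mm below the hub's face and its underside about 14 mm below.
- **Highest force:** The hardest press I read was about 19 N, at the first stop on the −x side. I only read the force at the end of each move, so a brief higher value in between would not have shown. I pressed once more on the +x side, to about 17 N, to make sure the cup bore on the spacer.
- **Drift:** It went into the hole without touching the sides and came to rest at the same height it was picked up from, within 1 mm. The last pictures show it upright and let go.
- **Bench:** In the last pictures the other things look unmoved, though I did not measure their positions again.

No check failed. The camera estimates of the bore and block hole differed by 1 to 3 mm between views, mostly along x. I settled those differences by feel and from the pose where I picked the drift up.

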